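# Stack the specimen tray on the shaker and lock the hold-down

### The arm

A 6-joint arm with a two-finger parallel gripper is mounted at the origin on the work surface. World frame = base frame: x ahead of the robot, y to its left, z up, the work surface at z = 0. Lengths are in m, angles in rad, forces in N, time in s.
With the tool pointing down it reaches from about 0.35 to 0.975 m from the base axis. Payload 4.9 kg.
Tool frame: the origin (TCP) lies at the very end of the fingers, on their centre line; the grasp point (between the pads) lies 19 mm behind it; z points along the fingers, y is the line along which they close (so a half turn about z gives the same grasp; the last joint's range is limited). The gripper opens to 85 mm and grips with 20 to 120 N. Pads are 22 mm wide; open, the fingers measure 114 mm over their backs; the gripper's body (76 mm by 85 mm) begins 54 mm behind the grasp point. The pads swing forward as they close: fully open they stand 13 mm farther back than shut.
Start: joints at [1.079, 0.053, 1.613, -0, 1.476, -0.119], TCP at [0.228, 0.582, 0.231] pointing down, gripper open.
Joint ranges: [-3.01, 3.01], [-1.01, 2.22], [0.06, 2.58], [-1.02, 4.17], [0.09, 2.62], [-3.14, 3.14]. Speed limits (rad/s): [2.57, 2.57, 3.14, 3.14, 3.14, 3.14].

### API

Orientations are given as a rotation vector (axis times angle).
In Python, from station import get_obs, get_image, finish_job gives the robot as it stands. The module is installed in compiled form; this text tells all that it offers.
- The arm moves only by the tool carry_out, never from a script. Its argument "rows" is a list of rows, each a list of 7 numbers: the turn, a rotation vector about the tool's x, y, z as a fraction of full scale, then the shift along the tool's x, y, z as a fraction of full scale, then the closure, from -1 (fully open) to 1 (shut). A call has 1 to 5 rows; each row is the pose to reach, as a shift and turn from the pose commanded when the call began, along the tool's axes at that moment, turning the shorter way round; what a row does not reach only later rows make up. Full scale, the value 1, is 300 mm for a shift and pi rad for a turn. A row lasts 1/10 s, in which the tool goes at most 50 mm and 8.59 degrees, less where a joint would pass 70% of its speed; a pose out of reach is approached as far as the arm can. A call with a number of a shift or a turn outside -1 to 1 is refused whole. A call with a gripper value outside its range is refused whole. The fingers move at their own pace and stop on an object; "force" is the grip in N (left out, the last holds). Time passes only in rows, so rows that repeat a pose let the fingers close. It gives the time, the measured TCP pose, the force, the opening and the grip force at its end, in the units of the state.
- get_obs(): the state, without advancing time (a new reading comes with each control period).
- get_image(name): name is "scene" or "side" or "wrist"; returns a dict with "img" (384x512x3 uint8, blue, green, red), "mtx" (3x3 intrinsics, pixels), "R" (3x3) and "t" (3): a world point X has camera coordinates R X + t. Camera axes: x right, y down, z forward; pixel columns grow to the right and rows downward; lengths in m; the calibration is good to about 2 mm. The wrist camera is an equidistant fisheye: a pixel r from the principal point sees the ray r / f radians off the axis. A picture is of the moment at which its call begins. There is no depth.
- finish_job(): hands the job in; it is judged then, once.
The state is a dict: "t": time; "q": joint angles; "dq": joint speeds; "effort": joint torques, N m; "tool_pos": TCP position; "tool_rot": TCP orientation; "contact_force": force on the tool from outside, world axes, zero at the start; "wrist_torque": the same for the moment, N m; "opening": finger opening in m; "grip_force": force on a finger pad.
Only numpy, scipy, OpenCV 4.12 (cv2) and the standard library are available. Lean on these libraries where they do the work, as an engineer would, in place of code of your own. Each camera call takes 0.05 s, during which the arm holds its last target. There are 200 camera calls.

### The job

Set the loose specimen tray down gently, without dropping it, on top of the tray that is already on the shaker, so that its four corner feet sit inside the rim below and it is level and fully down. Then turn the shaker's hold-down clockwise, seen from above, by its lever until you feel the sprung roller drop fully into the notch of the cam, and leave it locked there with the steel finger over the stack, not forced on past the notch. Leave the other things on the bench where they are.

Things in the scene. Friction and masses are not known exactly. Their poses are not given: they have to be found in the camera images.
- tray_top: Loose white specimen tray on the bench, left; 8 upright cores bonded in it, below its rim. Body 66 mm along x, 130 mm along y, walls 5 mm; four round-ended feet, 12 mm across, 8 mm high, at x +-20, y +-52 mm. Origin: centre, in the plane under the feet, z up; body underside 8 mm, flat rim 50 mm above it. 0.3 to 0.55 kg. Grip from above over its outside, across the 66 mm. Half a turn is alike.
- tray_low: A like tray, loose, standing in the shaker's nest; origin, axes and sizes as tray_top. Its opening inside the rim is 56 x 120 mm. With the other tray fully stacked, squarely, the feet are 8 mm down inside this rim with 2 mm play all round, and the origin of tray_top is 42 mm straight above that of tray_low.
- shaker: Bench shaker, fixed. White housing 260 mm along x, 320 mm along y; platform 220 x 300 mm, its top 82 mm above the bench. Origin: centre of the underside, on the bench, z up. The trays' nest is at (0, 50) mm, long side along y; the clamp tower's upright shaft at (0, -50) mm. On the tower's +x side a brass plunger with guide, up to 160 mm above the bench, reaches out 111 mm from the shaft.
- nest (a point): Centre of the nest frame on the shaker's platform, level with the frame's top (92 mm above the bench), on which the lower tray's underside rests: the origin of tray_low is 8 mm below this point.
- shaft (a point): Point on the hold-down's upright shaft axis, at the lever's mid height (204 mm above the bench). The shaft carries, turning as one: steel cam disc (140 to 152 mm above the bench, radius 31 to 34 mm), steel hold-down finger (179 to 187 mm, 57 mm long from the axis, 16 mm wide), black hub (34 mm across, top at 214 mm) with the lever. It is 35 mm off the trays' near end.
- lever (a point): Mid-height point of the black lever, 52 mm from the shaft axis. A level bar 12 mm wide, 16 mm high (196 to 212 mm above the bench) from the hub to a 24 mm ball 95 mm from the axis. It must go clockwise seen from above; 2 to 4 N here turn it. A shut gripper can push it sideways from above; its whole sweep, on the side away from the trays, is free, with nothing above 187 mm below it.
- holddown (a point): Point under the end of the steel hold-down finger, 50 mm from the shaft axis, 179 mm above the bench. Locked, the finger points along the shaker's +y, give or take 0.5 rad, 3 mm clear above the rim at the end of the stacked tray.
- cam (a joint): Shaft turn, rad, growing clockwise seen from above. At 0 the lever points 35 deg clockwise of the shaker's +x; start 0 to 0.5. The notch meets the roller between 1.4 and 2.4; where is not known (the cam can be reset on its shaft). The roller snaps in, the lever jumps ahead about 0.12 rad. Then it firms up to 7 to 13 N (52 mm out); forced on 0.1 to 0.15 rad, the roller climbs out. Dead stop 2.85.
- follower (a joint): Travel of the sprung roller (10 mm across, on the brass plunger) towards the shaft, m: 0.001 to 0.0025 at the start, 0 to 0.001 on the land just before the notch, about 0.0055 fully in the notch, about 0 on the land past it. Let go on either flank of the notch, the roller pulls the cam back until it lies at the bottom.
- core: Bystander: grey concrete core, 42 mm across, 66 mm high, standing near the loose tray. Origin under its centre.
- lump_a: Bystander: lump of plaster, about 45 mm, beyond an end of the loose tray. Origin under its centre.
- lump_b: Bystander: lump of plaster, about 50 mm. Origin under its centre.
- bowl: Bystander: steel bowl, 124 mm across, 50 mm high. Origin under its centre.
- beaker: Bystander: glass beaker, 84 mm across, 110 mm high. Origin under its centre.
- mannequin: Bystander: wooden drawing figure on a round foot, 213 mm high. Origin under its foot.
- spatula: Bystander: spatula, 200 mm long, lying flat.
Things that resemble listed ones, but are neither listed nor needed, are in the scene too. Leave any blue or pink look-alike of the tray_top alone.

How it is judged:
On the way, in this order (a step that is already met when the one before it is completed fails the run):
1. the loose tray is stacked: its feet are inside the rim of the lower tray and it is down and level (z of tray_top in the frame of tray_low between 0.039 and 0.044 m and horizontal distance between tray_top and tray_low below 0.006 m and angle between tray_top's own z axis and vertical below 0.04 rad), for 0.2 s.
2. the roller has dropped into the notch of the cam (value of joint follower above 0.004 m and value of joint cam above 1.2 rad), for 0.2 s.
At the end, for the whole second after the job is handed in: Upper tray 39 to 44 mm above the lower (origins), within 6 mm sideways, level to 0.04 rad, parallel to 0.1 rad, at rest; lower tray still level in the nest; roller in the notch (follower above 4 mm, cam above 1.2 rad) and cam at rest, so the finger is over the stack (all of step 1 and all of step 2 and angle between the y axis of tray_top and the y axis of tray_low, either way round below 0.1 rad and distance between tray_low and nest below 0.0125 m and angle between tray_low's own z axis and vertical below 0.04 rad and velocity of joint cam between -0.1 and 0.1 rad/s and linear speed of tray_top below 0.02 m/s); the robot touches nothing.
It fails at once if the loose tray was dropped (moving faster than 0.4 m/s with the fingers off it) (linear speed of tray_top above 0.4 m/s and contact force between the fingers and tray_top below 0.2 N).
It fails at once if another thing on the bench was shifted by more than 40 mm (distance of any of core, lump_a, lump_b, bowl, beaker, mannequin, spatula from where it was at the start of the episode above 0.04 m).
It also fails if it takes over 58 s, if anything falls off the work surface, if the arm or the gripper's body presses on something with over 40 N, if the wrist force passes 120 N, or if a joint passes its speed limit or range.

## Working session

There is one attempt and no reset: what is moved stays moved. The work goes in short steps, Python scripts to look and compute and a tool call to move; the robot and the scene stay as the last step left them, time stands still between calls to the robot, and variables do not carry over. Pictures are saved under pics/ and viewed, at most 10 in all, crops included, and the job is handed in when it is done.

Besides the shell and the picture viewer there is one more tool, called after "Emit:" as name(argument=value, ...), one argument or row to a line, values as JSON. carry_out: Moves the arm, as the interface text tells. Shift numbers are shares of 300 mm and turn numbers shares of pi rad, none past 1 either way. Its arguments: {"type":"object","properties":{"rows":{"type":"array"},"force":{"type":"number"}},"required":["rows"]}

```bash
mkdir -p pics
cat > h.py <<'E'
import numpy as np, cv2
from scipy.spatial.transform import Rotation as Ro
from station import get_obs, get_image, finish_job
def ray(c,u,v,fish=False):
    K=c["mtx"];x=(u-K[0,2])/K[0,0];y=(v-K[1,2])/K[1,1]
    if fish:
        r=np.hypot(x,y);d=np.array([x/r*np.sin(r),y/r*np.sin(r),np.cos(r)]) if r>1e-9 else np.array([0,0,1.])
    else: d=np.array([x,y,1.])
    R=np.array(c["R"]);return -R.T@np.array(c["t"]),R.T@d
def onz(c,u,v,z,fish=False):
    o,d=ray(c,u,v,fish);return o+d*(z-o[2])/d[2]
def proj(c,X):
    p=np.array(c["R"])@X+np.array(c["t"]);q=np.array(c["mtx"])@p;return q[:2]/q[2]
def save(n,names):
    import pickle
    d={k:get_image(k) for k in names}
    pickle.dump(d,open(f"{n}.pkl","wb"));return d
E
python3 - <<'E'
from h import *
d=save("a",["scene","side","wrist"])
for k in d: print(k,d[k]["mtx"].tolist(),(-np.array(d[k]["R"]).T@np.array(d[k]["t"])).round(3),np.array(d[k]["R"]).round(3).tolist())
cv2.imwrite("pics/a1.png",cv2.resize(d["scene"]["img"],(800,600),interpolation=cv2.INTER_CUBIC))
cv2.imwrite("pics/a2.png",cv2.resize(d["side"]["img"],(800,600),interpolation=cv2.INTER_CUBIC))
cv2.imwrite("pics/a3.png",cv2.resize(d["wrist"]["img"],(800,600),interpolation=cv2.INTER_CUBIC))
o=get_obs();print(o["t"],o["tool_pos"],o["tool_rot"],Ro.from_rotvec(o["tool_rot"]).as_matrix().round(3).tolist(),o["opening"])
E
```

```text
scene [[403.51891952190226, 0.0, 253.62623595040247], [0.0, 403.51891952190226, 187.69133269594923], [0.0, 0.0, 1.0]] [1.075 0.56  1.016] [[-0.734, 0.679, -0.003], [0.502, 0.539, -0.676], [-0.457, -0.498, -0.737]]
side [[497.5059229408812, 0.0, 254.7115845700089], [0.0, 497.5059229408812, 194.09484575798658], [0.0, 0.0, 1.0]] [-0.177  1.345  1.022] [[-0.888, -0.459, 0.016], [-0.238, 0.43, -0.871], [0.393, -0.777, -0.491]]
wrist [[297.3186396354542, 0.0, 252.20297931406756], [0.0, 297.3186396354542, 194.03887830976882], [0.0, 0.0, 1.0]] [0.166 0.605 0.373] [[0.365, 0.931, -0.001], [0.9, -0.352, 0.259], [0.241, -0.096, -0.966]]
0.15 [0.22742306 0.58163035 0.23035684] [-5.82181994e-01 -3.08671113e+00  2.36868065e-03] [[-0.931, 0.364, -0.001], [0.364, 0.931, -0.001], [0.0, -0.002, -1.0]] 0.08547962973546346
```

View pics/a1.png

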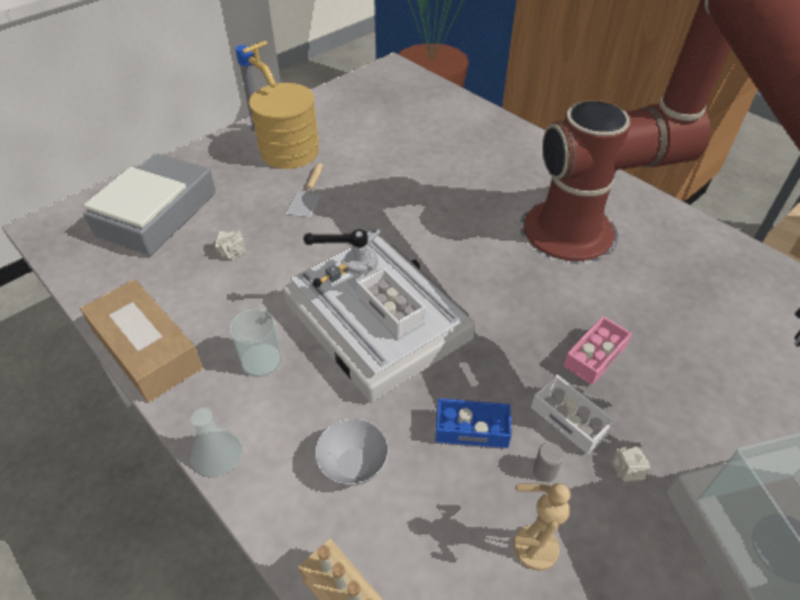

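View pics/a2.png

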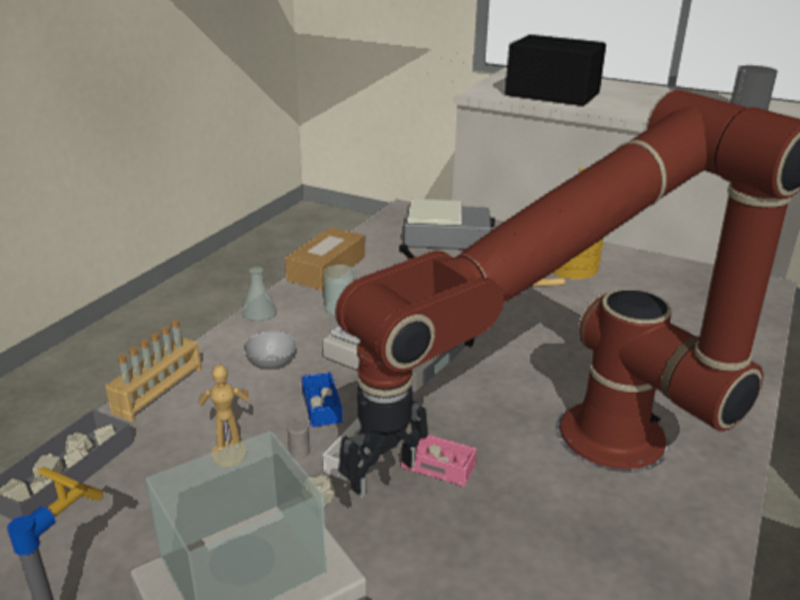

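View pics/a3.png

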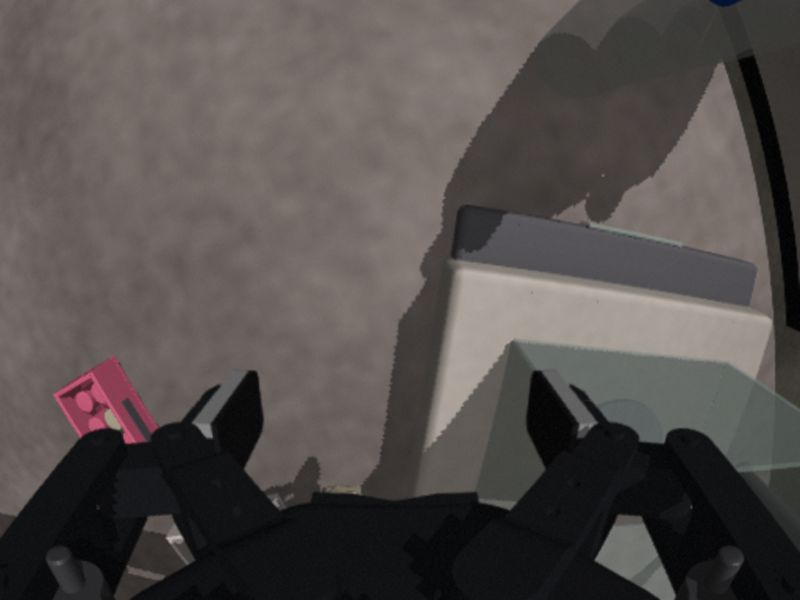

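The scene view shows the loose white tray at about (570,413) in the 800x600 view, with the core, lump and pink and blue look-alikes around it. The shaker with its lower tray is at (392,302). The hub is at (360,238) and the lever ball at (310,238).

Run:
```python
from h import *
import pickle
d=pickle.load(open("a.pkl","rb"));c=d["scene"];im=c["img"]
# crops 5x ; loose tray x 335-400,y 238-298 ; shaker x 180-305,y140-255
a=cv2.resize(im[236:296,330:410],None,fx=5,fy=5,interpolation=cv2.INTER_CUBIC)
b=cv2.resize(im[140:260,180:305],None,fx=4,fy=4,interpolation=cv2.INTER_CUBIC)
H=np.zeros((500,800,3),np.uint8)
a=cv2.resize(im[236:300,338:398],None,fx=5,fy=5,interpolation=cv2.INTER_CUBIC)
H[:320,:300]=a;H[:480,300:800]=b
cv2.imwrite("pics/b.png",H)
```

```text
(no output)
```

View pics/b.png

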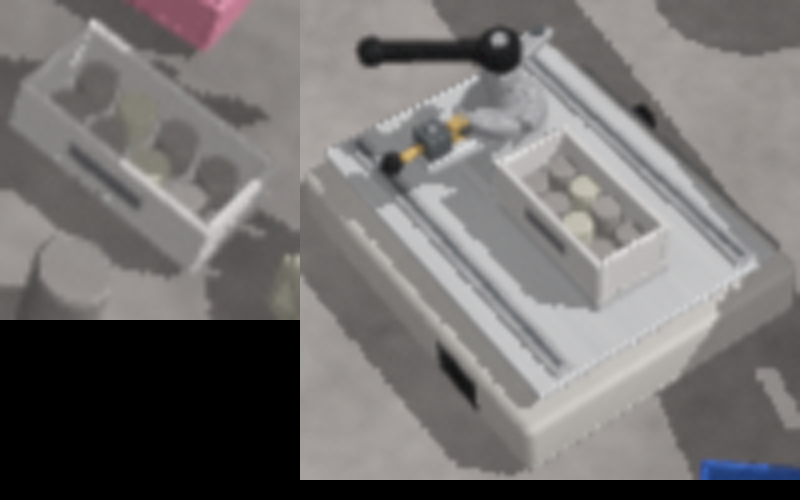

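The crop shows the loose tray's rim corners at (94,22), (22,92), (205,232) and (268,165). The lower tray's rim corners are at (565,132), (495,158), (600,257) and (666,228). The hub is at (500,48) and the ball at (371,50). I'll cast these onto their known heights.

```bash
cat >> h.py <<'E'
def rect(P):
    P=np.array(P)[:,:2];c=P.mean(0)   # order: A,B adjacent over short side, C next to B along long side
    l=(P[2]-P[1])+(P[3]-P[0]);s=(P[1]-P[0])+(P[2]-P[3])
    print("centre",c.round(4),"long deg",np.degrees(np.arctan2(l[1],l[0])).round(1),"short deg",np.degrees(np.arctan2(s[1],s[0])).round(1),"sides",[np.linalg.norm(P[i]-P[(i+1)%4]).round(4) for i in range(4)])
    return c
E
python3 - <<'E'
from h import *
import pickle
c=pickle.load(open("a.pkl","rb"))["scene"]
A=[(94,22),(22,92),(205,232),(268,165)]
rect([onz(c,u/5+338-.4,v/5+236-.4,.05) for u,v in A])
B=[(565,132),(495,158),(600,257),(666,228)]
rect([onz(c,(u-300)/4+180-.4,v/4+140-.4,.134) for u,v in B])
h=onz(c,(500-300)/4+180-.4,48/4+140-.4,.21);b=onz(c,(371-300)/4+180-.4,50/4+140-.4,.204)
print(h,b,np.linalg.norm(h-b),np.degrees(np.arctan2(*(b-h)[1::-1])))
for n,(u,v),z in [("core",(70,265),.066),("lump",(290,270),.03)]: print(n,onz(c,u/5+338,v/5+236,z))
for n,(u,v),z in [("pink",(345,240),0.05),("blue",(303,270),.05)]: pass
E
```

```text
centre [0.4325 0.3243] long deg 88.9 short deg 1.2 sides [np.float64(0.0683), np.float64(0.1224), np.float64(0.0595), np.float64(0.1237)]
centre [ 0.5363 -0.0437] long deg 85.3 short deg -14.1 sides [np.float64(0.0594), np.float64(0.1263), np.float64(0.0553), np.float64(0.1235)]
[ 0.52869991 -0.1389505   0.21      ] [ 0.59626701 -0.20787178  0.204     ] 0.09670292644963026 -45.568448222994675
core [0.54096523 0.35418485 0.066     ]
lump [0.43649046 0.42857992 0.03      ]
```

Emit:
carry_out(
  rows=[
    [0, 0, 0.381, -1, -0.78, -0.167, -1],
    [0, 0, 0.381, -1, -0.78, -0.167, -1],
    [0, 0, 0.381, -1, -0.78, -0.167, -1],
    [0, 0, 0.381, -1, -0.78, -0.167, -1],
    [0, 0, 0.381, -1, -0.78, -0.167, -1],
  ],
  force=40,
)

```text
t: 0.65
tool_pos: [0.3545, 0.3671, 0.2639]
tool_rot: [1.68, 2.655, -0.0]
contact_force: [1.2, -0.3, 0.3]
opening: 0.0853
grip_force: 0.0
```

```bash
cat > go.py <<'E'
# usage: go.py x y z yaw_of_tool_y_deg -> move numbers from the measured pose
import sys
from h import *
o=get_obs();x,y,z,w=map(float,sys.argv[1:5]);R=Ro.from_rotvec(o["tool_rot"])
w=np.radians(w);c,s=np.cos(w),np.sin(w)
T=Ro.from_matrix(np.array([[-s,c,0],[c,s,0],[0,0,-1]]).T.reshape(3,3)) if 0 else Ro.from_matrix(np.column_stack([np.cross([c,s,0],[0,0,-1]),[c,s,0],[0,0,-1]]))
t=(R.inv()*T).as_rotvec()/np.pi;p=R.inv().apply(np.array([x,y,z])-o["tool_pos"])/.3
yw=np.degrees(np.arctan2(R.as_matrix()[1,1],R.as_matrix()[0,1]))
print("t",o["t"],"pos",o["tool_pos"].round(4),"yaw",yw.round(1),"q",np.array(o["q"]).round(2),"F",np.array(o["contact_force"]).round(1))
print("turn",t.round(4),"shift",p.round(4))
E
python3 go.py .4325 .24 .28 0
```

```text
t 0.65 pos [0.3545 0.3671 0.2639] yaw 25.3 q [ 0.66 -0.24  1.84 -0.    1.55  0.21] F [ 1.2 -0.3  0.3]
turn [-0.000e+00  1.000e-04  1.408e-01] shift [-0.4941  0.0536 -0.0537]
```

Emit:
carry_out(
  rows=[
    [0, 0, 0.141, -0.49, 0.054, -0.054, -1],
    [0, 0, 0.141, -0.49, 0.054, -0.054, -1],
    [0, 0, 0.141, -0.49, 0.054, -0.054, -1],
    [0, 0, 0.141, -0.49, 0.054, -0.054, -1],
    [0, 0, 0.141, -0.49, 0.054, -0.054, -1],
  ],
)

```text
t: 1.15
tool_pos: [0.4328, 0.2426, 0.28]
tool_rot: [-2.217, -2.225, 0.0]
contact_force: [-0.3, 0.3, 0.5]
opening: 0.0853
grip_force: 0.0
```

Run:
```python
from h import *
d=save("b",["wrist"]);c=d["wrist"];o=get_obs();print(o["tool_pos"],o["dq"])
cv2.imwrite("pics/c.png",cv2.resize(c["img"],(800,600),interpolation=cv2.INTER_CUBIC))
```

```text
[0.4321311  0.24350295 0.27976051] [ 0.03302938  0.00307533  0.00255619 -0.00345328 -0.00154528  0.00089551]
```

View pics/c.png

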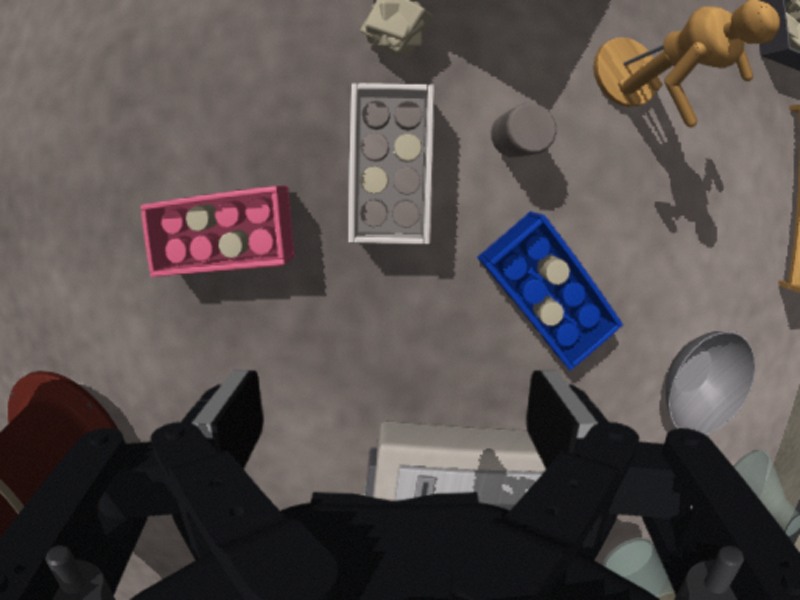

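The tray shows clearly, with rim corners at about (351,85), (434,85), (430,242) and (349,241). Both sides are free for the fingers: pink ends at (290,..) and the core starts at (495,..).

```bash
python3 - <<'E'
from h import *
import pickle
c=pickle.load(open("b.pkl","rb"))["wrist"]
A=[(351,84.5),(434,84.5),(430.5,243),(349,242)]
cc=rect([onz(c,u*.64-.2,v*.64-.2,.05,True) for u,v in A])
E
python3 go.py .4325 .324 .10 0
```

```text
centre [0.429  0.3233] long deg -90.8 short deg -0.3 sides [np.float64(0.0657), np.float64(0.1288), np.float64(0.0659), np.float64(0.1281)]
t 1.2 pos [0.4321 0.2435 0.2798] yaw 0.3 q [ 0.36 -0.29  1.84  0.    1.58  0.36] F [-0.4 -0.1 -0.8]
turn [-0.0003 -0.0001  0.0017] shift [0.2681 0.0032 0.5993]
```

Emit:
carry_out(
  rows=[
    [0, 0, 0.004, 0.266, -0.01, 0.33, -1],
    [0, 0, 0.004, 0.266, -0.01, 0.33, -1],
    [0, 0, 0.004, 0.266, -0.01, 0.33, -1],
    [0, 0, 0.004, 0.266, -0.01, 0.48, -1],
    [0, 0, 0.004, 0.266, -0.01, 0.6, -1],
  ],
)

```text
t: 1.7
tool_pos: [0.4268, 0.3252, 0.0978]
tool_rot: [-2.224, -2.218, 0.002]
contact_force: [-0.2, 0.7, -0.8]
opening: 0.0854
grip_force: 0.0
```

```bash
python3 go.py .429 .3235 .02 -0.5
```

```text
t 1.7 pos [0.4268 0.3252 0.0978] yaw -0.1 q [ 0.51 -0.03  1.93  0.    1.24  0.51] F [-0.2  0.7 -0.8]
turn [-0.0005  0.0002  0.002 ] shift [-0.0055  0.0077  0.2592]
```

Emit:
carry_out(
  rows=[
    [0, 0, 0.002, -0.004, 0.006, 0.1, -1],
    [0, 0, 0.002, -0.004, 0.006, 0.18, -1],
    [0, 0, 0.002, -0.004, 0.006, 0.235, -1],
    [0, 0, 0.002, -0.004, 0.006, 0.26, -1],
    [0, 0, 0.002, -0.004, 0.006, 0.26, -1],
  ],
)

```text
t: 2.2
tool_pos: [0.429, 0.3226, 0.0208]
tool_rot: [-2.233, -2.208, 0.004]
contact_force: [0.1, 0.1, -0.1]
opening: 0.0854
grip_force: 0.0
```

Emit:
carry_out(
  rows=[
    [0, 0, 0, 0, 0, 0, -0.3],
    [0, 0, 0, 0, 0, 0, 0],
    [0, 0, 0, 0, 0, 0, 0.3],
    [0, 0, 0, 0, 0, 0, 0.6],
    [0, 0, 0, 0, 0, 0, 1],
  ],
  force=50,
)

```text
t: 2.7
tool_pos: [0.4318, 0.323, 0.0237]
tool_rot: [2.237, 2.206, 0.005]
contact_force: [-1.9, 2.0, 6.0]
opening: 0.0649
grip_force: 58.4
```

Emit:
carry_out(
  rows=[
    [0, 0, 0, 0, 0, -0.02, 1],
    [0, 0, 0, 0, 0, -0.08, 1],
    [0, 0, 0, 0, 0, -0.2, 1],
    [0, 0, 0, 0, 0, -0.35, 1],
    [0, 0, 0, 0, 0, -0.5, 1],
  ],
)

```text
t: 3.2
tool_pos: [0.4294, 0.3207, 0.1717]
tool_rot: [-2.237, -2.205, 0.007]
contact_force: [0.7, -0.3, -2.6]
opening: 0.0648
grip_force: 57.4
```

```bash
python3 go.py .535 -.044 .28 -5
```

```text
t 3.2 pos [0.4294 0.3207 0.1717] yaw -0.8 q [ 0.5  -0.11  1.88 -0.    1.38  0.52] F [ 0.7 -0.3 -2.6]
turn [-0.0011  0.0009  0.0232] shift [-1.2116  0.3681 -0.359 ]
```

Emit:
carry_out(
  rows=[
    [0, 0, 0.023, -0.83, 0.18, -0.63, 1],
    [0, 0, 0.023, -0.83, 0.18, -0.63, 1],
    [0, 0, 0.023, -0.83, 0.18, -0.63, 1],
    [0, 0, 0.023, -0.83, 0.18, -0.63, 1],
    [0, 0, 0.023, -0.83, 0.18, -0.63, 1],
  ],
)

```text
t: 3.7
tool_pos: [0.4697, 0.1232, 0.3208]
tool_rot: [-2.315, -2.123, 0.004]
contact_force: [1.0, -0.5, -3.8]
opening: 0.0651
grip_force: 57.4
```

```bash
python3 go.py .54 -.19 .37 -5
```

```text
t 3.7 pos [0.4697 0.1232 0.3208] yaw -4.9 q [ 0.1  -0.32  1.81 -0.    1.66  0.19] F [ 1.  -0.5 -3.8]
turn [-0.0007  0.0004  0.0003] shift [-1.0202  0.3232 -0.1634]
```

Emit:
carry_out(
  rows=[
    [0, 0, 0, -1, 0.32, -0.16, 1],
    [0, 0, 0, -1, 0.32, -0.16, 1],
    [0, 0, 0, -1, 0.32, -0.16, 1],
    [0, 0, 0, -1, 0.32, -0.16, 1],
    [0, 0, 0, -1, 0.32, -0.16, 1],
  ],
)

```text
t: 4.2
tool_pos: [0.5246, -0.118, 0.3576]
tool_rot: [-2.314, -2.121, 0.003]
contact_force: [0.4, 0.7, -3.0]
opening: 0.0649
grip_force: 57.5
```

Emit:
carry_out(
  rows=[
    [0, 0, 0, -0.2, 0.07, -0.04, 1],
    [0, 0, 0, -0.27, 0.085, -0.04, 1],
    [0, 0, 0, -0.27, 0.085, -0.04, 1],
  ],
)

```text
t: 4.5
tool_pos: [0.5432, -0.203, 0.3688]
tool_rot: [-2.32, -2.115, 0.005]
contact_force: [-0.8, 0.4, -3.9]
opening: 0.0649
grip_force: 57.4
```

```bash
python3 go.py .54 -.044 .28 -5
python3 - <<'E'
from h import *
d=save("c",["wrist","scene"]);c=d["wrist"]
cv2.imwrite("pics/d.png",cv2.resize(c["img"],(800,600),interpolation=cv2.INTER_CUBIC))
E
```

```text
t 4.5 pos [ 0.5432 -0.203   0.3688] yaw -5.3 q [-0.48 -0.1   1.53 -0.    1.71 -0.39] F [-0.8  0.4 -3.9]
turn [-0.0012  0.0002 -0.0015] shift [ 0.5271 -0.0582  0.2959]
```

View pics/d.png

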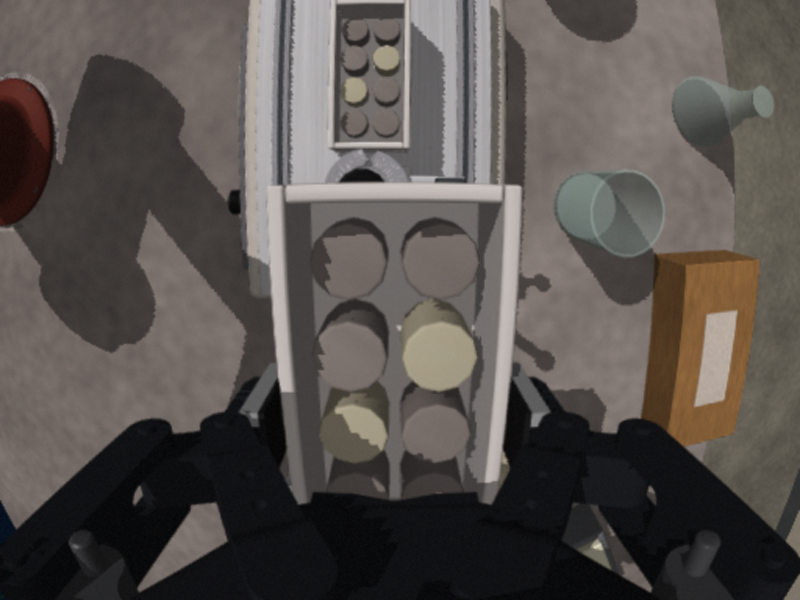

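The lower tray is in view, with its near end at row 148 and its far end just cut off. The held tray sits straight, with its rim at row 187. I'll step forward 20 mm to get the far end in view.

Emit:
carry_out(
  rows=[
    [0, 0, 0, 0.067, 0, 0, 1],
    [0, 0, 0, 0.067, 0, 0, 1],
    [0, 0, 0, 0.067, 0, 0, 1],
  ],
)

```text
t: 4.9
tool_pos: [0.5452, -0.1773, 0.3703]
tool_rot: [-2.312, -2.126, 0.001]
contact_force: [-0.1, 0.5, -3.7]
opening: 0.0647
grip_force: 57.5
```

Run:
```python
from h import *
d=save("e",["wrist"]);c=d["wrist"];o=get_obs();print(o["tool_pos"],o["dq"].round(3))
H=np.zeros((540,800,3),np.uint8)
H[:520,:400]=cv2.resize(c["img"][0:130,190:290],None,fx=4,fy=4,interpolation=cv2.INTER_CUBIC)
H[:400,400:]=cv2.resize(c["img"][100:300,150:350],(400,400),interpolation=cv2.INTER_CUBIC)
cv2.imwrite("pics/e.png",H)
```

```text
[ 0.5452903  -0.17776221  0.37037868] [-0.012  0.006 -0.01   0.    -0.001  0.001]
```

View pics/e.png

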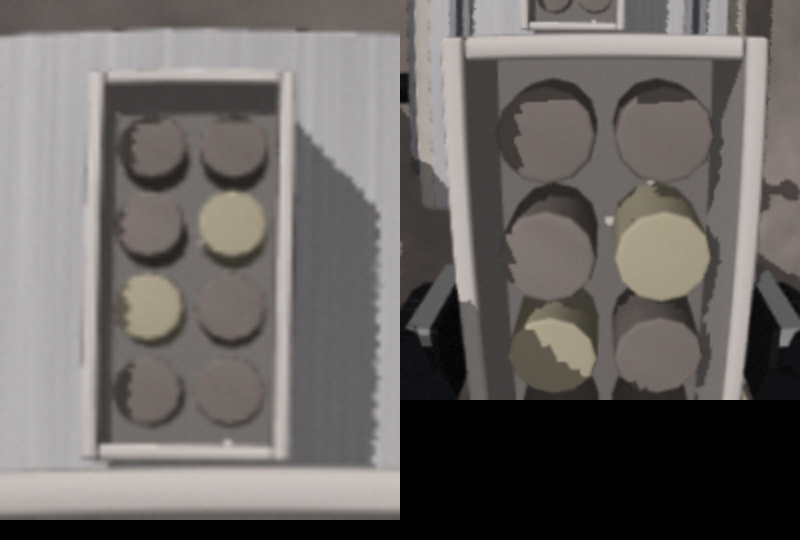

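The lower tray's rim corners in the crop are (88,71), (296,71), (288,459) and (82,458). The held tray's far rim corners are (443,38) and (768,38).

```bash
python3 - <<'E'
from h import *
import pickle
c=pickle.load(open("e.pkl","rb"))["wrist"]
A=[(88,71),(296,71),(288.5,459),(82,459)]
cc=rect([onz(c,u/4+190-.4,v/4-.4,.134,True) for u,v in A])
p=[onz(c,(u-400)/2+150-.25,v/2+100-.25,.398,True) for u,v in [(443,38),(768,38)]]
print(p);v=p[1]-p[0];m=(p[0]+p[1])/2;v=v[:2]/np.linalg.norm(v[:2]);n=np.array([-v[1],v[0]])
print("w",np.linalg.norm(p[1]-p[0]),"ang",np.degrees(np.arctan2(v[1],v[0])),"held centre",m[:2]-.065*n,np.array(get_obs()["tool_pos"]))
E
python3 go.py .54 -.044 .28 -5
```

```text
centre [ 0.5359 -0.044 ] long deg -95.7 short deg -5.7 sides [np.float64(0.0664), np.float64(0.1285), np.float64(0.0653), np.float64(0.1292)]
[array([ 0.5186787 , -0.10998109,  0.398     ]), array([ 0.58196727, -0.11533042,  0.398     ])]
w 0.06351423604722616 ang -4.831313714639825 held centre [ 0.54484852 -0.17742481] [ 0.5452903  -0.17776221  0.37037868]
t 4.95 pos [ 0.5453 -0.1778  0.3704] yaw -4.8 q [-0.44 -0.11  1.55 -0.    1.71 -0.36] F [ 0.1  0.  -2.7]
turn [-0.0002  0.0001  0.0008] shift [ 0.4428 -0.055   0.3012]
```

```bash
python3 go.py .5363 -.0443 .24 -5.7
```

```text
t 4.95 pos [ 0.5453 -0.1778  0.3704] yaw -4.8 q [-0.44 -0.11  1.55 -0.    1.71 -0.36] F [ 0.1  0.  -2.7]
turn [-0.0002  0.0001  0.0047] shift [ 0.4408 -0.0671  0.4346]
```

Emit:
carry_out(
  rows=[
    [0, 0, 0.005, 0.15, -0.03, 0.05, 1],
    [0, 0, 0.005, 0.3, -0.05, 0.1, 1],
    [0, 0, 0.005, 0.44, -0.067, 0.2, 1],
    [0, 0, 0.005, 0.44, -0.067, 0.35, 1],
    [0, 0, 0.005, 0.44, -0.067, 0.435, 1],
  ],
)

```text
t: 5.45
tool_pos: [0.5351, -0.0436, 0.2364]
tool_rot: [-2.326, -2.107, 0.004]
contact_force: [0.2, -0.2, -4.4]
opening: 0.0648
grip_force: 57.2
```

Emit:
carry_out(
  rows=[
    [0, 0, 0, 0, 0, 0, 1],
    [0, 0, 0, 0, 0, 0, 1],
  ],
)

```text
t: 5.65
tool_pos: [0.5369, -0.0455, 0.2407]
tool_rot: [-2.332, -2.106, 0.0]
contact_force: [0.9, -1.4, -2.2]
opening: 0.0651
grip_force: 57.3
```

```bash
python3 go.py .5363 -.0443 .175 -5.7
```

```text
t 5.65 pos [ 0.5369 -0.0455  0.2407] yaw -5.8 q [-0.22 -0.16  1.8  -0.    1.5  -0.12] F [ 0.9 -1.4 -2.2]
turn [-0.      0.     -0.0007] shift [ 0.0038 -0.0024  0.2189]
```

Emit:
carry_out(
  rows=[
    [0, 0, 0, 0.002, -0.001, 0.08, 1],
    [0, 0, 0, 0.002, -0.001, 0.16, 1],
    [0, 0, 0, 0.002, -0.001, 0.22, 1],
    [0, 0, 0, 0.002, -0.001, 0.22, 1],
    [0, 0, 0, 0.002, -0.001, 0.22, 1],
  ],
)

```text
t: 6.15
tool_pos: [0.5381, -0.0454, 0.1768]
tool_rot: [2.33, 2.103, 0.003]
contact_force: [0.7, 0.2, -2.6]
opening: 0.0651
grip_force: 57.3
```

```bash
python3 go.py .5363 -.0443 .15 -5.7
python3 - <<'E'
from h import *
d=save("f",["scene","side"]);
for k in d: pass
c=d["scene"];p=proj(c,np.array([.536,-.044,.15])).astype(int);q=proj(d["side"],np.array([.536,-.044,.15])).astype(int)
print(p,q)
H=np.zeros((400,800,3),np.uint8)
H[:,:400]=cv2.resize(c["img"][p[1]-40:p[1]+40,p[0]-40:p[0]+40],(400,400),interpolation=cv2.INTER_CUBIC)
i=d["side"]["img"][max(q[1]-40,0):q[1]+40,q[0]-40:q[0]+40];H[:,400:]=cv2.resize(i,(400,400),interpolation=cv2.INTER_CUBIC)
cv2.imwrite("pics/f.png",H)
E
```

```text
t 6.15 pos [ 0.5381 -0.0454  0.1768] yaw -5.9 q [-0.22 -0.11  1.87 -0.    1.38 -0.12] F [ 0.7  0.2 -2.6]
turn [ 0.0011  0.0002 -0.0009] shift [ 0.0031 -0.0065  0.0894]
[249 183] [252 191]
```

View pics/f.png

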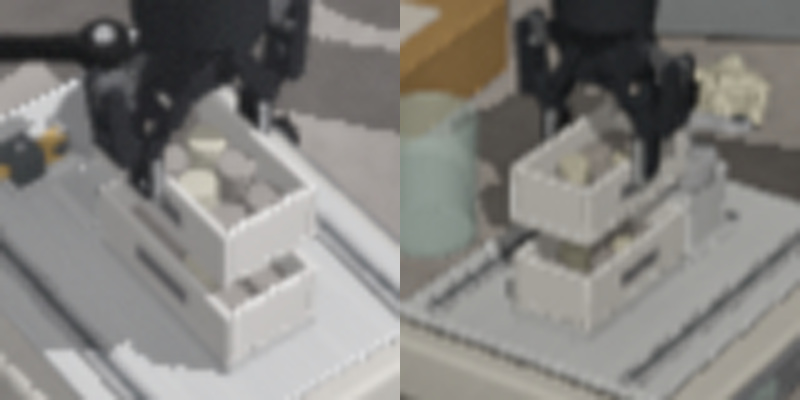

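The stack lines up in both views: the upper tray's corner edges sit above the lower tray's, with the tray still clear of the rim. I'll go down slowly.

Emit:
carry_out(
  rows=[
    [0, 0, 0, 0.002, -0.003, 0.02, 1],
    [0, 0, 0, 0.002, -0.003, 0.04, 1],
    [0, 0, 0, 0.002, -0.003, 0.055, 1],
    [0, 0, 0, 0.002, -0.003, 0.062, 1],
    [0, 0, 0, 0.002, -0.003, 0.062, 1],
  ],
)

```text
t: 6.75
tool_pos: [0.5354, -0.044, 0.1548]
tool_rot: [-2.331, -2.105, 0.001]
contact_force: [1.0, 0.6, -3.4]
opening: 0.065
grip_force: 57.5
```

Emit:
carry_out(
  rows=[
    [0, 0, 0, 0, 0, 0.005, 1],
    [0, 0, 0, 0, 0, 0.01, 1],
    [0, 0, 0, 0, 0, 0.01, 1],
    [0, 0, 0, 0, 0, 0.01, 1],
  ],
)

```text
t: 7.15
tool_pos: [0.5359, -0.0441, 0.1527]
tool_rot: [2.332, 2.105, 0.0]
contact_force: [0.0, -0.2, -3.7]
opening: 0.0652
grip_force: 57.5
```

Emit:
carry_out(
  rows=[
    [0, 0, 0, 0, 0, 0.005, 1],
    [0, 0, 0, 0, 0, 0.01, 1],
    [0, 0, 0, 0, 0, 0.01, 1],
    [0, 0, 0, 0, 0, 0.01, 1],
  ],
)

```text
t: 7.55
tool_pos: [0.536, -0.0442, 0.15]
tool_rot: [2.331, 2.105, 0.0]
contact_force: [-1.3, -1.0, 0.3]
opening: 0.0648
grip_force: 57.8
```

Emit:
carry_out(
  rows=[
    [0, 0, 0, 0, 0, 0.003, 1],
    [0, 0, 0, 0, 0, 0.004, 1],
    [0, 0, 0, 0, 0, 0.004, 1],
  ],
)

```text
t: 7.85
tool_pos: [0.5361, -0.0442, 0.1501]
tool_rot: [2.331, 2.105, 0.0]
contact_force: [-4.2, 1.1, 5.9]
opening: 0.0649
grip_force: 58.7
```

Run:
```python
from h import *
d=save("g",["scene","side"])
H=np.zeros((480,800,3),np.uint8)
H[:400,:400]=cv2.resize(d["scene"]["img"][143:223,209:289],(400,400),interpolation=cv2.INTER_CUBIC)
H[:400,400:]=cv2.resize(d["side"]["img"][151:231,212:292],(400,400),interpolation=cv2.INTER_CUBIC)
cv2.imwrite("pics/g.png",H);print(get_obs()["tool_pos"],get_obs()["contact_force"])
```

```text
[ 0.53609783 -0.04418207  0.15002194] [-4.30986398  1.20796815  4.91390759]
```

View pics/g.png

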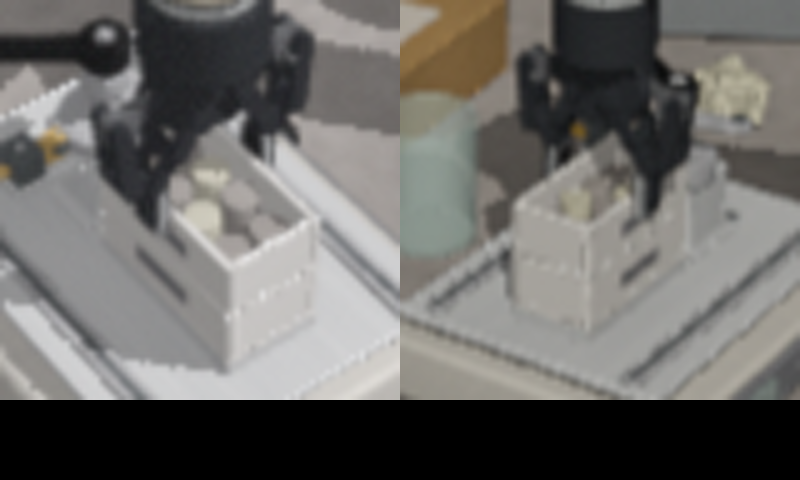

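The tray is fully down, with no gap between the trays in either view. I'll open the fingers and retreat straight up.

Emit:
carry_out(
  rows=[
    [0, 0, 0, 0, 0, 0, 0.1],
    [0, 0, 0, 0, 0, 0, -0.3],
    [0, 0, 0, 0, 0, 0, -0.7],
    [0, 0, 0, 0, 0, 0, -1],
    [0, 0, 0, 0, 0, 0, -1],
  ],
  force=20,
)

```text
t: 8.45
tool_pos: [0.536, -0.0441, 0.1484]
tool_rot: [2.331, 2.105, 0.0]
contact_force: [0.2, 0.2, 0.5]
opening: 0.0851
grip_force: 0.0
```

Emit:
carry_out(
  rows=[
    [0, 0, 0, 0, 0, -0.03, -1],
    [0, 0, 0, 0, 0, -0.1, -1],
    [0, 0, 0, 0, 0, -0.2, -1],
    [0, 0, 0, 0, 0, -0.35, -1],
    [0, 0, 0, 0, 0, -0.5, -1],
  ],
)

```text
t: 8.95
tool_pos: [0.5354, -0.044, 0.2999]
tool_rot: [-2.331, -2.105, 0.001]
contact_force: [1.3, -0.7, -0.2]
opening: 0.0853
grip_force: 0.0
```

```bash
python3 go.py .5363 -.0443 .32 -5.7
python3 - <<'E'
from h import *
import pickle
d=save("i",["scene","wrist"]);c=d["scene"];im=c["img"]
# lever: hub top and ball by dark mask around expected
p=proj(c,np.array([.5287,-.139,.21])).astype(int);print(p)
H=np.zeros((600,800,3),np.uint8)
H[:400,:400]=cv2.resize(im[130:230,180:280],(400,400),interpolation=cv2.INTER_CUBIC)
H[:384,400:]=cv2.resize(d["wrist"]["img"][:384,60:460],(400,384),interpolation=cv2.INTER_AREA)
cv2.imwrite("pics/i.png",H)
E
```

```text
t 8.95 pos [ 0.5354 -0.044   0.2999] yaw -5.8 q [-0.22 -0.19  1.73  0.    1.6  -0.12] F [ 1.3 -0.7 -0.2]
turn [-0.0002 -0.     -0.0007] shift [-0.0007  0.003  -0.0669]
[229 151]
```

View pics/i.png

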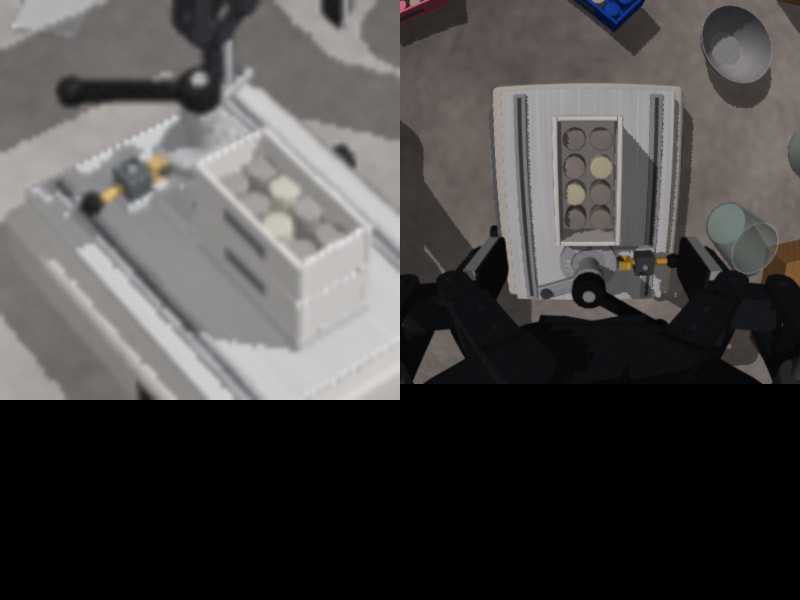

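This was the last picture. It shows the stack square in both views, the hub at (200,88) and the lever ball at (70,90) in the left crop, and the lever and plunger unobstructed. The shaft lies near (0.526,-0.1435), with the lever at about -43°.

```bash
python3 - <<'E'
from h import *
import pickle
d=pickle.load(open("i.pkl","rb"))
w=d["wrist"];s=d["scene"]
print("hub wrist",onz(w,247,289,.214,True),"hub scene",onz(s,230,152,.212),"ball",onz(s,197.3,152.3,.204))
A=np.array([(553,118),(622,118),(619,245),(556,244)])
rect([onz(w,u-400+60,v,.176,True) for u,v in A])
E
python3 go.py .595 -.153 .25 47
```

```text
hub wrist [ 0.52528605 -0.13584877  0.214     ] hub scene [ 0.53032499 -0.135086    0.212     ] ball [ 0.59691132 -0.20727213  0.204     ]
centre [ 0.5356 -0.0441] long deg -96.1 short deg -6.6 sides [np.float64(0.0638), np.float64(0.127), np.float64(0.0646), np.float64(0.1257)]
t 9.05 pos [ 0.5391 -0.0448  0.3081] yaw -5.8 q [-0.22 -0.19  1.72  0.    1.6  -0.12] F [0.4 0.4 1.3]
turn [ 0.0041  0.0027 -0.2935] shift [-0.3396  0.2192  0.1976]
```

Emit:
carry_out(
  rows=[
    [0, 0, -0.047, -0.12, 0.08, 0, 0],
    [0, 0, -0.095, -0.24, 0.16, 0, 1],
    [0, 0, -0.14, -0.34, 0.215, 0.05, 1],
    [0, 0, -0.187, -0.34, 0.215, 0.12, 1],
    [0, 0, -0.234, -0.34, 0.215, 0.165, 1],
  ],
)

```text
t: 9.55
tool_pos: [0.5894, -0.1532, 0.2471]
tool_rot: [-1.412, -2.804, 0.0]
contact_force: [0.3, -0.2, -0.3]
opening: 0.012
grip_force: 0.0
```

```bash
python3 go.py .595 -.153 .21 47
```

```text
t 9.55 pos [ 0.5894 -0.1532  0.2471] yaw 36.5 q [-0.38  0.01  1.63  0.    1.5  -1.01] F [ 0.3 -0.2 -0.3]
turn [-0.0003 -0.0006 -0.0581] shift [-0.0108  0.0154  0.1238]
```

Emit:
carry_out(
  rows=[
    [0, 0, -0.04, -0.011, 0.015, 0.03, 1],
    [0, 0, -0.058, -0.011, 0.015, 0.08, 1],
    [0, 0, -0.058, -0.011, 0.015, 0.13, 1],
    [0, 0, -0.058, -0.011, 0.015, 0.167, 1],
    [0, 0, -0.058, -0.011, 0.015, 0.167, 1],
  ],
)

```text
t: 10.05
tool_pos: [0.594, -0.1516, 0.1962]
tool_rot: [-1.158, -2.916, 0.0]
contact_force: [-0.3, 0.5, 0.4]
opening: -0.0002
grip_force: 0.0
```

```bash
cat > arc.py <<'E'
# arc.py d_mm a0 a1 ... : rows for lever angles a (world deg), tool centre r=57 mm out, d mm on the ccw side, z .197
import sys
from h import *
S=np.array([.526,-.142]);o=get_obs();R=Ro.from_rotvec(o["tool_rot"]);d=float(sys.argv[1])/1e3
P=o["tool_pos"][:2]-S;m=R.as_matrix();yw=np.arctan2(m[1,1],m[0,1])
print("t",o["t"],"F",np.array(o["contact_force"]).round(1),"z",o["tool_pos"][2].round(4),"yaw",np.degrees(yw).round(1),"r",np.linalg.norm(P).round(4),"pos ang",np.degrees(np.arctan2(P[1],P[0])).round(1),"open",o["opening"],"q6",o["q"][5])
for a in sys.argv[2:]:
    a=np.radians(float(a));u=np.array([np.cos(a),np.sin(a),0]);n=np.array([-u[1],u[0],0]);z=[0,0,-1]
    T=Ro.from_matrix(np.column_stack([np.cross(n,z),n,z]))
    X=np.array([S[0],S[1],.197])+.057*u+d*n
    print(np.degrees(a).round(1),"turn",((R.inv()*T).as_rotvec()/np.pi)[2].round(3),"shift",(R.inv().apply(X-o["tool_pos"])/.3).round(3))
E
python3 arc.py 20 -43 -47 -51 -55
```

```text
t 10.05 F [-0.3  0.5  0.4] z 0.1962 yaw 46.7 r 0.0686 pos ang -8.1 open -0.00015032319297699306 q6 -1.1859884061255823
-43.0 turn -0.002 shift [-0.003 -0.064 -0.003]
-47.0 turn 0.02 shift [-0.007 -0.078 -0.003]
-51.0 turn 0.043 shift [-0.01  -0.091 -0.003]
-55.0 turn 0.065 shift [-0.013 -0.105 -0.003]
```

Emit:
carry_out(
  rows=[
    [0, 0, 0, -0.003, -0.03, -0.003, 1],
    [0, 0, 0, -0.003, -0.05, -0.003, 1],
    [0, 0, 0, -0.003, -0.064, -0.003, 1],
    [0, 0, 0.01, -0.005, -0.07, -0.003, 1],
    [0, 0, 0.02, -0.007, -0.078, -0.003, 1],
  ],
)

```text
t: 10.55
tool_pos: [0.5814, -0.1707, 0.2008]
tool_rot: [1.252, 2.879, 0.002]
contact_force: [2.8, 1.6, 0.1]
opening: 0.0002
grip_force: 1.5
```

```bash
python3 arc.py 20 -50 -53 -56 -59 -62
```

```text
t 10.55 F [2.8 1.6 0.1] z 0.2008 yaw 43.0 r 0.0623 pos ang -27.4 open 0.00018812892966376144 q6 -1.1590115532906906
-50.0 turn 0.017 shift [ 0.002 -0.013  0.012]
-53.0 turn 0.033 shift [-0.    -0.023  0.012]
-56.0 turn 0.05 shift [-0.002 -0.034  0.012]
-59.0 turn 0.067 shift [-0.004 -0.044  0.012]
-62.0 turn 0.083 shift [-0.005 -0.055  0.012]
```

Emit:
carry_out(
  rows=[
    [0, 0, 0.022, 0.001, -0.017, 0.004, 1],
    [0, 0, 0.044, -0.001, -0.03, 0.006, 1],
    [0, 0, 0.067, -0.004, -0.044, 0.006, 1],
    [0, 0, 0.083, -0.005, -0.055, 0.006, 1],
    [0, 0, 0.083, -0.005, -0.055, 0.006, 1],
  ],
)

```text
t: 11.05
tool_pos: [0.5702, -0.1833, 0.1988]
tool_rot: [1.614, 2.693, 0.001]
contact_force: [1.3, 1.0, 0.8]
opening: 0.0
grip_force: 0.9
```

```bash
python3 arc.py 20 -66 -70 -74 -78 -82
```

```text
t 11.05 F [1.3 1.  0.8] z 0.1988 yaw 28.1 r 0.0605 pos ang -43.1 open 3.865059704456303e-05 q6 -0.9261861469417537
-66.0 turn 0.023 shift [-0.004 -0.012  0.006]
-70.0 turn 0.045 shift [-0.007 -0.026  0.006]
-74.0 turn 0.067 shift [-0.009 -0.04   0.006]
-78.0 turn 0.09 shift [-0.01  -0.054  0.006]
-82.0 turn 0.112 shift [-0.011 -0.068  0.006]
```

Emit:
carry_out(
  rows=[
    [0, 0, 0.023, -0.004, -0.012, 0.004, 1],
    [0, 0, 0.045, -0.007, -0.026, 0.005, 1],
    [0, 0, 0.067, -0.009, -0.04, 0.005, 1],
    [0, 0, 0.09, -0.01, -0.054, 0.005, 1],
    [0, 0, 0.112, -0.011, -0.068, 0.005, 1],
  ],
)

```text
t: 11.55
tool_pos: [0.554, -0.1956, 0.1971]
tool_rot: [2.062, 2.368, 0.002]
contact_force: [2.3, 1.7, 1.8]
opening: 0.0001
grip_force: 1.5
```

```bash
python3 arc.py 20 -86 -90 -94 -98 -102
```

```text
t 11.55 F [2.3 1.7 1.8] z 0.1971 yaw 7.9 r 0.0605 pos ang -62.5 open 0.00012716931036855163 q6 -0.6042646360618807
-86.0 turn 0.022 shift [-0.004 -0.014  0.   ]
-90.0 turn 0.044 shift [-0.007 -0.028  0.   ]
-94.0 turn 0.066 shift [-0.01  -0.042  0.   ]
-98.0 turn 0.088 shift [-0.011 -0.056  0.   ]
-102.0 turn 0.111 shift [-0.011 -0.07   0.   ]
```

Emit:
carry_out(
  rows=[
    [0, 0, 0.022, -0.004, -0.014, 0, 1],
    [0, 0, 0.044, -0.007, -0.028, 0, 1],
    [0, 0, 0.066, -0.01, -0.042, 0, 1],
    [0, 0, 0.088, -0.011, -0.056, 0, 1],
    [0, 0, 0.111, -0.011, -0.07, 0, 1],
  ],
)

```text
t: 12.05
tool_pos: [0.5337, -0.2019, 0.1971]
tool_rot: [2.441, 1.974, 0.002]
contact_force: [3.4, 0.4, 1.3]
opening: 0.0003
grip_force: 1.6
```

```bash
python3 arc.py 20 -105 -108 -110 -112 -114
```

```text
t 12.05 F [3.4 0.4 1.3] z 0.1971 yaw -12.1 r 0.0604 pos ang -82.6 open 0.00027218833013064437 q6 -0.2813470706502953
-105.0 turn 0.016 shift [-0.003 -0.01   0.   ]
-108.0 turn 0.033 shift [-0.006 -0.02   0.   ]
-110.0 turn 0.044 shift [-0.008 -0.027  0.   ]
-112.0 turn 0.055 shift [-0.009 -0.034  0.   ]
-114.0 turn 0.066 shift [-0.01  -0.041  0.   ]
```

Emit:
carry_out(
  rows=[
    [0, 0, 0.016, -0.003, -0.01, 0, 1],
    [0, 0, 0.033, -0.006, -0.02, 0, 1],
    [0, 0, 0.044, -0.008, -0.027, 0, 1],
    [0, 0, 0.055, -0.009, -0.034, 0, 1],
    [0, 0, 0.066, -0.01, -0.041, 0, 1],
  ],
)

```text
t: 12.55
tool_pos: [0.5211, -0.2022, 0.197]
tool_rot: [2.632, 1.713, 0.003]
contact_force: [3.5, 0.0, 1.3]
opening: 0.0002
grip_force: 1.5
```

```bash
python3 arc.py 20 -116 -118 -120 -122 -124
```

```text
t 12.55 F [3.5 0.  1.3] z 0.197 yaw -23.9 r 0.0604 pos ang -94.7 open 0.00017750583280454665 q6 -0.08675497181849641
-116.0 turn 0.012 shift [-0.002 -0.007  0.   ]
-118.0 turn 0.023 shift [-0.004 -0.013  0.   ]
-120.0 turn 0.034 shift [-0.006 -0.02   0.   ]
-122.0 turn 0.045 shift [-0.007 -0.027  0.   ]
-124.0 turn 0.056 shift [-0.009 -0.034  0.   ]
```

Lever at −114° (cam ≈ 1.28), with a steady 3.5 N. I'll go on in 8° calls and watch the force.

Emit:
carry_out(
  rows=[
    [0, 0, 0.012, -0.002, -0.007, 0, 1],
    [0, 0, 0.023, -0.004, -0.013, 0, 1],
    [0, 0, 0.034, -0.006, -0.02, 0, 1],
    [0, 0, 0.045, -0.007, -0.027, 0, 1],
  ],
)

```text
t: 12.95
tool_pos: [0.5116, -0.2008, 0.1962]
tool_rot: [-2.747, -1.523, 0.002]
contact_force: [0.4, 0.0, 0.9]
opening: -0.0001
grip_force: 0.0
```

```bash
python3 arc.py 20 -124 -126 -128 -130 -132
```

```text
t 12.95 F [0.4 0.  0.9] z 0.1962 yaw -32.0 r 0.0606 pos ang -103.8 open -5.1105644446263e-05 q6 0.04943743493173299
-124.0 turn 0.011 shift [-0.001 -0.003 -0.003]
-126.0 turn 0.022 shift [-0.002 -0.01  -0.003]
-128.0 turn 0.033 shift [-0.004 -0.017 -0.003]
-130.0 turn 0.044 shift [-0.006 -0.024 -0.003]
-132.0 turn 0.056 shift [-0.007 -0.031 -0.003]
```

The force dropped to zero, so the roller looks to have snapped in. I'll feel forward gently to confirm the firm stop.

Emit:
carry_out(
  rows=[
    [0, 0, 0.011, -0.001, -0.005, 0, 1],
    [0, 0, 0.022, -0.002, -0.01, 0, 1],
    [0, 0, 0.022, -0.002, -0.01, 0, 1],
  ],
)

```text
t: 13.25
tool_pos: [0.5087, -0.1997, 0.1961]
tool_rot: [-2.797, -1.429, 0.002]
contact_force: [0.9, 0.7, -0.1]
opening: -0.0001
grip_force: 0.0
```

Emit:
carry_out(
  rows=[
    [0, 0, 0.006, -0.001, -0.004, 0, 1],
    [0, 0, 0.011, -0.002, -0.007, 0, 1],
    [0, 0, 0.011, -0.002, -0.007, 0, 1],
  ],
)

```text
t: 13.55
tool_pos: [0.5073, -0.1992, 0.1963]
tool_rot: [2.821, 1.38, 0.001]
contact_force: [1.5, -1.6, -1.2]
opening: 0.0004
grip_force: 1.3
```

Emit:
carry_out(
  rows=[
    [0, 0, 0.006, -0.001, -0.003, 0, 1],
    [0, 0, 0.011, -0.002, -0.006, 0, 1],
    [0, 0, 0.011, -0.002, -0.006, 0, 1],
  ],
)

```text
t: 13.85
tool_pos: [0.5062, -0.199, 0.1964]
tool_rot: [2.844, 1.329, 0.003]
contact_force: [6.6, -3.3, -3.7]
opening: 0.0002
grip_force: 3.3
```

The push firmed up to 7.4 N, so the roller is in the notch. I'll back off along the path, letting the roller settle, then rise clear.

Emit:
carry_out(
  rows=[
    [0, 0, 0, 0, 0.02, 0, 1],
    [0, 0, 0, 0, 0.05, 0, 1],
    [0, 0, 0, 0, 0.08, 0, 1],
    [0, 0, 0, 0, 0.08, -0.1, 1],
    [0, 0, 0, 0, 0.08, -0.2, 1],
  ],
)

```text
t: 14.35
tool_pos: [0.5235, -0.2138, 0.2557]
tool_rot: [-2.843, -1.329, 0.004]
contact_force: [0.4, -0.1, 0.5]
opening: 0.0002
grip_force: 0.0
```

Emit:
carry_out(
  rows=[
    [0, 0, 0, 0.0, 0, -0.15, 1],
    [0, 0, 0, 0, 0, -0.3, 1],
    [0, 0, 0, 0.0, 0, -0.4, 1],
    [0, 0, 0, -0.3, 0, -0.4, 1],
    [0, 0, 0, -0.3, 0, -0.4, 1],
  ],
)

```text
t: 14.85
tool_pos: [0.4662, -0.2839, 0.3787]
tool_rot: [2.842, 1.333, 0.001]
contact_force: [0.2, -0.1, -0.3]
opening: -0.0
grip_force: 0.0
```

Run:
```python
from h import *
d=save("k",["scene","side"]);o=get_obs();print(o["t"],o["tool_pos"],o["contact_force"])
c=d["scene"];S=np.array([.526,-.142])
# dark lever pixels: test dark fraction along predicted lever for each angle
g=c["img"].max(2)
for a in range(-150,-100,4):
    u=np.array([np.cos(np.radians(a)),np.sin(np.radians(a))])
    v=[]
    for r in np.linspace(.03,.1,15):
        x,y=proj(c,np.array([*(S+r*u),.205])).round().astype(int);v.append(int(g[y,x]))
    print(a,np.mean(v).round(0))
# stacked tray position vs lower: bright-edge check by scene corners
```

```text
14.95 [ 0.46427574 -0.28588931  0.37699724] [ 0.05308421 -0.12908322  0.21073714]
-150 106.0
-146 106.0
-142 106.0
-138 98.0
-134 69.0
-130 43.0
-126 37.0
-122 67.0
-118 97.0
-114 106.0
-110 109.0
-106 108.0
-102 107.0
```

The lever rests at about −128° (cam ≈ 1.52). That is the snap point plus the 0.12 rad jump, so it is settled in the notch, and the arm is clear.

```bash
python3 -c "
from station import finish_job
print(finish_job())"
```

```text
the job is handed in; nothing more can be done
None
```

The job is handed in: the loose tray is stacked square and fully down on the lower one, and the hold-down is locked with its roller in the cam notch; no verdict came back, so these are my own force and camera readings.

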